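Open the dust filter box on the knife maker's bench

ROBOT

A 6-joint arm with a two-finger parallel gripper is mounted at the origin on the work surface. World frame = base frame: x ahead of the robot, y to its left, z up, the work surface at z = 0. Lengths are in m, angles in rad, forces in N, time in s.
With the tool pointing down it reaches from about 0.35 to 0.775 m from the base axis. Payload 7.3 kg.
Tool frame: the origin (TCP) lies midway between the tips of the shut fingers; the grasp point (between the pads) lies 19 mm behind it; z points along the fingers, y is the direction in which the jaws open and shut (so a half turn about z gives the same grasp; the last joint's range is limited). The gripper opens to 92 mm and grips with 3 to 60 N. Pads are 19 mm wide; open, the fingers measure 130 mm over their backs; the gripper's body (75 mm by 190 mm) begins 47 mm behind the grasp point.
Start: joints at [-1.427, 0.342, 1.524, -0, 1.275, -0.146], TCP at [0.15, -0.503, 0.193] pointing down, gripper open.
Joint ranges: [-2.53, 2.53], [-0.77, 2.02], [0.04, 2.7], [-1, 4.14], [0.28, 2.66], [-3.11, 3.11]. Speed limits (rad/s): [2.57, 2.57, 3.14, 3.14, 3.14, 3.14].

INTERFACE

Orientations are given as [roll, pitch, yaw] about the fixed x, y, z axes, in that order (R = Rz(yaw) Ry(pitch) Rx(roll)).
In Python, from cell import status, eyes, job gives the robot as it stands.
- The arm moves only by the tool jog_arm, never from a script. Its argument "series" is a list of rows, each a list of 3 entries, a list of its own where there are three numbers: the gripper command: -1 is shut, 1 is fully open, values between are in proportion, then the shift along the tool's x, y, z in m, then the turn, a rotation vector about the tool's x, y, z in rad. In form: [[grip, [x, y, z], [ax, ay, az]], ...]. A call has 1 to 12 rows; each row is the pose to reach, as a shift and turn from the pose commanded when the call began, along the tool's axes at that moment; what a row does not reach only later rows make up. A row lasts 1/12 s, in which the tool goes at most 41.7 mm and 7.16 degrees, less where a joint would pass 70% of its speed; a pose out of reach is approached as far as the arm can. A call with a gripper value outside its range is refused whole. The fingers move at their own pace and stop on an object; "squeeze" is the grip in N (left out, the last holds). Time passes only in rows, so rows that repeat a pose let the fingers close. It gives the time, the measured TCP pose, the force and the opening at its end, in the units of the state.
- status.observe(): the state, without advancing time (a new reading comes with each control period).
- eyes.read_camera(name): name is "scene" or "top" or "wrist"; returns a dict with "img" (480x640x3 uint8, red, green, blue), "range_z" (480x640 float32, m along the optical axis (not along the pixel's ray), 0 where there is no reading), "camera_matrix" (3x3 intrinsics, pixels), "k1" (the pictures are not rectified: a ray, as slopes to the right and down, at radius r is drawn at 1 + k1 r^2 times it, then the intrinsics apply), "T" (4x4, takes a point from camera to world coordinates); the wrist camera has in their place "tool_from_camera" (4x4, takes a point from camera to tool coordinates, whose origin is the TCP and whose axes are the flange's). Camera axes: x right, y down, z forward; pixel columns grow to the right and rows downward; lengths in m; the calibration is good to about 2 mm. A picture is of the moment at which its call begins: read the wrist's pose just before it.
- job.hand_in(): hands the job in, once; it reports no verdict.
The state is a dict: "time": time; "qpos": joint angles; "qvel": joint speeds; "joint_efforts": joint torques, N m; "tool_pos": TCP position; "tool_rot": TCP orientation; "contact_force": force on the tool from outside, world axes, zero at the start; "torque": the same for the moment, N m; "opening": finger opening in m.
Only numpy, scipy, OpenCV 4.12 (cv2) and the standard library are available. Lean on these libraries where they do the work, as an engineer would, in place of code of your own. Each camera call takes 0.05 s, during which the arm holds its last target.

TASK

Open the dust filter box: press the orange snap tab all the way in so that it stays down, then push the released grey cover along its rails, over the tab, until it is completely off its seat and the filter is fully uncovered. Just press and push with the fingertips, do not lift the cover out of its rails, and leave the oil bottle, the brass tin and the file where they are.

Things in the scene. Friction and masses are not known exactly. Their poses are not given: they have to be found in the camera images.
- filter_box: Blue filter box, fixed, 245 long (own x -130 to +115) x 111 x 84.5 mm high over its rails; a 56 mm pipe stub goes on to x +160. Origin on the bench straight under the orange tab, z up; its +x is the way the cover slides off; yaw differs. Deck between the rails 60 mm up. Yellow filter with white pleats under the cover in a pocket x -115 to -25, its top at most 5 mm below the deck.
- filter_cover: Loose grey plate, 100 (x) x 96 x 14 mm, 0.13 to 0.25 kg, black ribs on top near its rear edge. Origin: centre of its underside; x as the box's x. Seated: centre near x -71 of the box, underside 65 mm above the bench, front edge just behind the tab, which blocks it. Slides with 1 to 4 N, up to 127 mm, to the end stop (centre x +56). Off its seat when its centre is beyond x +25.
- tab_top (a point): Centre of the orange tab's top face, 34 (box x) x 36 mm (box y); moves with the tab. Above the origin of the box: 77 mm above the bench when out, 61 mm when in. The box's axes.
- tab (a joint): Snap tab, slides straight down: 0 m out (17 mm proud of the deck, blocking the cover), 0.016 m fully in, at its stop (1 mm proud). At the start 0 to 0.003. Stiff to press, about 4 to 6 N all the way, and stays where it is left. The cover clears it from about 0.012; press it to its stop.
- rear_gap (a point): Middle of the box's back end, x -130, 72 mm above the bench (half-way up the cover's edge), box's axes. Open for a fingertip over 75 mm of width between two small corner stops (up to 76 mm above the bench), so the cover's rear edge, about 10 mm further on at the start, can be pushed from behind.
- rail_end (a point): Middle of the end stop's inner face, x +106.5, 72 mm above the bench, box's axes; stop top 84.5 mm. Between here and the tab is the free run-out. Along the whole box two side rails with inward lips (top 84.5 mm, 87 mm free between lips) guide the cover on 5 mm high runners (79 mm free between them) and stop it from lifting.
- oil_bottle: Bystander: amber bottle with red cap, 48 mm diameter, 120 mm high, standing loose. Origin under its centre.
- pin_tin: Bystander: brass-coloured tin with a white lid, 64 mm diameter, 60 mm high, standing loose. Origin under its centre.
- file: Bystander: file with wooden handle lying loose along its own x, 240 mm long (x -120 to +120), up to 24 mm wide, 22 mm high. Origin on the bench under its middle.
Things that resemble listed ones, but are neither listed nor needed, are in the scene too. What is meant by the filter_cover is not brown, and is the larger of those in its own colour.

How it is judged:
By the outcome, as a careful person would: the job done as asked, in the order asked, and still so for the second after the job is handed in, with the robot touching nothing.
It also fails if it takes over 42 s, if anything falls off the work surface, if the arm or the gripper's body presses on something with over 40 N, if the wrist force passes 120 N, or if a joint passes its speed limit or range.

## Working session

There is one attempt and no reset: what is moved stays moved. The work goes in short steps, Python scripts to look and compute and a tool call to move; the robot and the scene stay as the last step left them, time stands still between calls to the robot, and variables do not carry over. Pictures are saved under pics/ and viewed, and the job is handed in when it is done.

Besides the shell and the picture viewer there is one more tool, called as name(argument=value, ...) on one line, values as JSON. jog_arm: Moves the arm, as the interface text tells. Its arguments: {"type":"object","properties":{"series":{"type":"array","items":{"type":"array"}},"squeeze":{"type":"number"}},"required":["series"]}

```bash
ls; mkdir -p pics; python3 - <<'E'
from cell import status, eyes
import cv2, numpy as np, pickle
print(status.observe())
for n in ["scene","top"]:
    d=eyes.read_camera(n); cv2.imwrite(f"pics/{n}0.png",d["img"][:,:,::-1]); pickle.dump(d,open(f"{n}0.pkl","wb")); print(n,d["camera_matrix"],d["k1"],d["T"])
E
```

```text
pics
{'time': 0.0, 'qpos': array([-1.42702460e+00,  3.42696006e-01,  1.52502421e+00,  1.72706671e-05,
        1.27535881e+00, -1.45984685e-01]), 'qvel': array([ 0.00043772,  0.00019634, -0.00070415, -0.00254767, -0.00048878,
       -0.00023918]), 'joint_efforts': array([-2.33588280e-04, -4.31241846e+01, -2.44215792e+01,  7.16972211e-02,
        5.60295198e-02, -1.17607719e-04]), 'tool_pos': array([ 0.14997233, -0.50265735,  0.19265634]), 'tool_rot': array([-3.14012449e+00, -2.32557175e-04,  2.89751199e-01]), 'contact_force': array([ 0.29518967, -0.29840569, -1.18196534]), 'torque': array([0.0014043 , 0.01742534, 0.02914992]), 'opening': 0.09213887754451544}
scene [[461.79071059   0.         321.97479785]
 [  0.         461.79071059 246.86307649]
 [  0.           0.           1.        ]] 0.009463382537506051 [[ 0.32393083  0.76153126 -0.56137239  0.95673393]
 [ 0.94607042 -0.25796434  0.19597235 -0.24403624]
 [ 0.00442501 -0.5945793  -0.8040248   0.62252157]
 [ 0.          0.          0.          1.        ]]
top [[590.69644391   0.         316.38685881]
 [  0.         590.69644391 234.67662673]
 [  0.           0.           1.        ]] 0.01944882478653819 [[ 0.01597977 -0.99495918  0.09899935  0.47035965]
 [-0.99985737 -0.01644228 -0.00385765 -0.09597601]
 [ 0.00546597 -0.09892359 -0.99508002  1.25652194]
 [ 0.          0.          0.          1.        ]]
```

View pics/scene0.png

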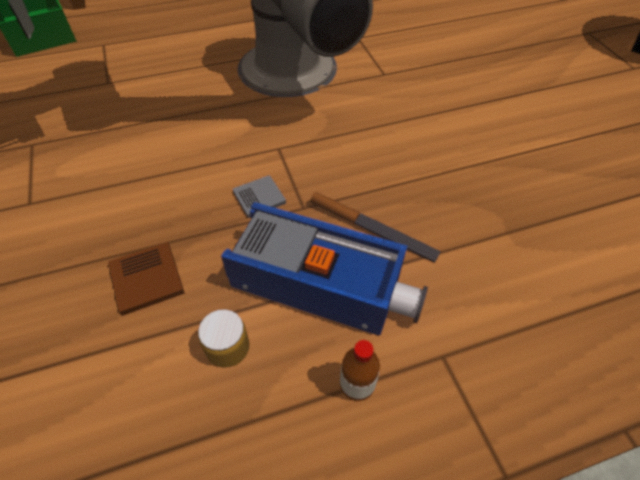

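View pics/top0.png

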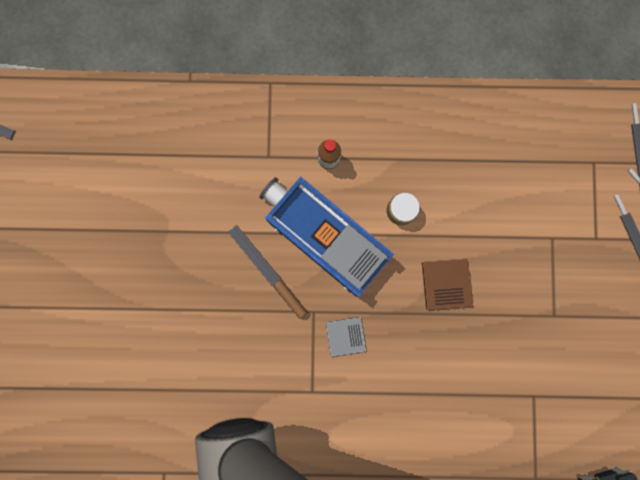

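The cover (grey, ribs at rear) is around top-view (358,258), the tab at (326,234) and the pipe stub at (273,192). So box +x points up-left, which is world +x+y. Next I'll measure with the depth data.

```bash
cat > h.py <<'E'
import cv2, numpy as np, pickle
def pts(d):
    K=d["camera_matrix"];h,w=d["range_z"].shape
    u,v=np.meshgrid(np.arange(w),np.arange(h))
    uv=np.stack([u,v],-1).reshape(-1,2).astype(np.float64)
    n=cv2.undistortPoints(uv[:,None],K,np.array([d["k1"],0,0,0,0.]))[:,0]
    z=d["range_z"].reshape(-1,1)
    P=np.hstack([n*z,z])
    return P.reshape(h,w,3)
def world(d):
    P=pts(d);return P@d["T"][:3,:3].T+d["T"][:3,3]
E
python3 - <<'E'
from h import *
for n in ["scene","top"]:
    d=pickle.load(open(n+"0.pkl","rb"));W=world(d);im=d["img"];hsv=cv2.cvtColor(im,cv2.COLOR_RGB2HSV)
    ok=d["range_z"]>0
    H,S,V=[hsv[...,i].astype(int) for i in range(3)]
    near=(W[...,0]>0.3)&(W[...,0]<0.8)&(W[...,1]>-.4)&(W[...,1]<.15)&ok
    print(n,"bench z",np.median(W[near&(W[...,2]<.02)][:,2]))
    blue=near&(H>105)&(H<130)&(S>150)&(W[...,2]>.03)
    org=near&(H<14)&(S>200)&(V>170)&(W[...,2]>.055)&(W[...,2]<.09)
    grey=near&(S<50)&(V>60)&(W[...,2]>.07)&(W[...,2]<.09)
    for nm,m in (("blue",blue),("org",org),("grey",grey)):
        m=cv2.morphologyEx(m.astype(np.uint8),cv2.MORPH_OPEN,np.ones((2,2)))>0
        k,lab,st,_=cv2.connectedComponentsWithStats(m.astype(np.uint8))
        for i in np.argsort(-st[1:,4])[:2]+1:
            q=W[lab==i]
            r=cv2.minAreaRect((q[:,:2]*1000).astype(np.float32))
            print(nm,st[i],q.mean(0).round(4),"zpct",np.percentile(q[:,2],[5,25,50,75,95]).round(4),r)
    rail=blue&(W[...,2]>.079)
    q=W[rail];print("rail",len(q),cv2.minAreaRect((q[:,:2]*1000).astype(np.float32)),np.median(q[:,2]))
    # bystanders
    for nm,m in (("cap",near&((H<5)|(H>175))&(S>220)&(V>150)&(W[...,2]>.1)),("lid",near&(S<40)&(V>170)&(W[...,2]>.045)&(W[...,2]<.068))):
        if m.any(): print(nm,m.sum(),np.median(W[m],0))
E
```

```text
scene bench z 0.0007783814548154577
blue [ 224  205  183  105 4764] [ 0.6181 -0.0945  0.0757] zpct [0.0595 0.0608 0.0826 0.0852 0.0865] ((696.2330322265625, -204.47483825683594), (245.29466247558594, 466.40533447265625), 53.62362289428711)
blue [253 211   2   2   4] [ 0.4781 -0.1899  0.0783] zpct [0.0765 0.0778 0.0785 0.0791 0.0799] ((478.2234802246094, -190.00384521484375), (0.3904280662536621, 2.208752393722534), 35.9786376953125)
org [308 247  26  23 288] [ 0.5951 -0.1198  0.0767] zpct [0.0689 0.0742 0.0753 0.0762 0.0773] ((762.0404663085938, -186.08840942382812), (35.72870635986328, 404.6942138671875), 68.37976837158203)
grey [ 234  212   84   60 3094] [ 0.549  -0.1717  0.0831] zpct [0.0778 0.0792 0.0799 0.0806 0.0816] ((714.6407470703125, -227.87548828125), (120.77847290039062, 469.9934387207031), 71.76895904541016)
rail 2556 ((584.993896484375, -124.65444946289062), (241.42306518554688, 114.29541015625), 50.9215202331543) 0.08518498738141156
cap 221 [ 0.76092071 -0.12346481  0.12067409]
lid 1724 [ 0.65703835 -0.27265039  0.06045225]
top bench z 0.0007481761492833527
blue [ 280  191   65   63 1466] [ 0.6207 -0.0824  0.0637] zpct [0.0566 0.059  0.0605 0.062  0.0642] ((575.252197265625, -81.32365417480469), (148.0011749267578, 151.53945922851562), 53.6289176940918)
blue [ 268  180  125  117 1170] [ 0.5841 -0.1136  0.0857] zpct [0.0663 0.0825 0.0846 0.0862 0.0885] ((560.7335815429688, -112.66131591796875), (246.84744262695312, 162.35101318359375), 51.58137893676758)
grey [ 322  226   65   64 2149] [ 0.5436 -0.1769  0.0834] zpct [0.0751 0.0778 0.0794 0.0811 0.0834] ((518.7894287109375, -156.889892578125), (100.99495697021484, 152.13275146484375), 50.672996520996094)
rail 1126 ((584.9530029296875, -124.91661071777344), (240.7293701171875, 108.7090072631836), 50.76192855834961) 0.08492182850847096
lid 1040 [ 0.65402952 -0.26426027  0.06030301]
```

```bash
python3 - <<'E'
from h import *
from scipy.optimize import minimize
for n in ["scene","top"]:
    d=pickle.load(open(n+"0.pkl","rb"));W=world(d);im=d["img"];hsv=cv2.cvtColor(im,cv2.COLOR_RGB2HSV)
    H,S,V=[hsv[...,i].astype(int) for i in range(3)]
    near=(W[...,0]>0.3)&(W[...,0]<0.8)&(W[...,1]>-.4)&(W[...,1]<.15)&(d["range_z"]>0)
    q=W[near&(H>105)&(H<130)&(S>120)&(W[...,2]>.081)&(W[...,2]<.088)]
    f=lambda a,p=(1,99):[np.percentile(q[:,:2]@v,p) for v in (np.array([np.cos(a),np.sin(a)]),np.array([-np.sin(a),np.cos(a)]))]
    A=np.radians(np.arange(46,56,.1)); w=[np.ptp(f(a)[1]) for a in A]; a=A[np.argmin(w)]
    x,y=f(a,(.5,99.5)); print(n,np.degrees(a),np.ptp(x),np.ptp(y))
    a=np.radians(50.9);x,y=f(a,(.5,99.5))
    R=np.array([[np.cos(a),-np.sin(a)],[np.sin(a),np.cos(a)]])
    print("origin",R@[x.mean()+.0075,y.mean()],np.ptp(x),np.ptp(y))
    m=near&(H<16)&(S>180)&(V>120)&(W[...,2]>.070)&(W[...,2]<.082)
    m[:, :]&=(np.hypot(W[...,0]-.592,W[...,1]+.119)<.035)
    t=W[m];l=t[:,:2]@R;print("tab",len(t),t.mean(0),np.median(t[:,2]),R@((l.min(0)+l.max(0))/2),np.ptp(l,axis=0))
    m=near&(S<50)&(V>60)&(W[...,2]>.074)&(W[...,2]<.084)&(np.hypot(W[...,0]-.545,W[...,1]+.175)<.08)
    t=W[m];l=t[:,:2]@R;pc=np.percentile(l,[1,99],axis=0);print("cover",len(t),np.median(t[:,2]),R@pc.mean(0),np.ptp(pc,axis=0), (pc-(R.T@[.5905,-.1195])).round(4).tolist())
    for nm,m in (("cap",near&(S>200)&(W[...,2]>.1)),("lid",near&(S<40)&(V>150)&(W[...,2]>.054)&(W[...,2]<.066)&(np.hypot(W[...,0]-.655,W[...,1]+.268)<.05)),("file",near&(W[...,2]>.008)&(W[...,2]<.028)&(W[...,1]>-.12))):
        t=W[m]
        if len(t): print(nm,m.sum(),(t.min(0)),t.max(0))
E
```

```text
scene 51.10000000000007 0.24032773940144575 0.11121618127382443
origin [ 0.59023979 -0.11881001] 0.2403759775986919 0.111177035368755
tab 458 [ 0.59113428 -0.12061248  0.07527437] 0.07537211021830442 [ 0.59004128 -0.12048324] [0.03298187 0.03460411]
cover 3076 0.07991343333756779 [ 0.54218693 -0.1727569 ] [0.09847708 0.08284202] [[-0.121, -0.0375], [-0.0226, 0.0453]]
cap 352 [ 0.74982655 -0.13490992  0.10024473] [ 0.77163893 -0.11179134  0.1235274 ]
lid 1335 [ 0.62019762 -0.3084168   0.0546925 ] [ 0.67791849 -0.25113044  0.06390144]
file 1895 [ 0.42106688 -0.11991548  0.00800713] [0.78458725 0.08334212 0.02797113]
top 51.10000000000007 0.2406849764961493 0.10914625255007843
origin [ 0.58968292 -0.11951708] 0.2406821700287296 0.1088214083984615<stdin>:16: RuntimeWarning: Mean of empty slice.
  ret = um.true_divide(
  return _methods._mean(a, axis=axis, dtype=dtype,
  ret = ret.dtype.type(ret / rcount)
Traceback (most recent call last):
ValueError: zero-size array to reduction operation minimum which has no identity
```

```bash
cat > g.py <<'E'
import numpy as np, sys
from scipy.spatial.transform import Rotation as Ro
from cell import status
O=np.array([.590,-.1197,0]);a=np.radians(51.0)
B=Ro.from_euler('z',a)
def go(bx,by,z,yaw=a):
    s=status.observe(); R=Ro.from_euler('xyz',s["tool_rot"])
    T=O+B.apply([bx,by,z]); Rt=Ro.from_euler('xyz',[np.pi,0,yaw])
    print("t",s["time"],"pos",s["tool_pos"].round(4),"box",B.inv().apply(s["tool_pos"]-O).round(4),"F",s["contact_force"].round(1))
    print("target",T.round(4),"shift",R.inv().apply(T-s["tool_pos"]).round(4),"rot",(R.inv()*Rt).as_rotvec().round(4))
if __name__=="__main__": go(*map(float,sys.argv[1:]))
E
python3 g.py 0 0 .14
```

```text
t 0.1 pos [ 0.15   -0.5027  0.1927] box [-0.5746  0.1009  0.1927] F [-0.7 -0.4 -0.2]
target [ 0.59   -0.1197  0.14  ] shift [ 0.5311 -0.2412  0.0531] rot [-1.300e-03 -6.000e-04 -6.003e-01]
```

jog_arm(series=[[-1, [0.531, -0.241, 0.01], [-0.001, -0.001, -0.6]], [-1, [0.531, -0.241, 0.01], [-0.001, -0.001, -0.6]], [-1, [0.531, -0.241, 0.01], [-0.001, -0.001, -0.6]], [-1, [0.531, -0.241, 0.01], [-0.001, -0.001, -0.6]], [-1, [0.531, -0.241, 0.01], [-0.001, -0.001, -0.6]], [-1, [0.531, -0.241, 0.01], [-0.001, -0.001, -0.6]], [-1, [0.531, -0.241, 0.01], [-0.001, -0.001, -0.6]], [-1, [0.531, -0.241, 0.01], [-0.001, -0.001, -0.6]], [-1, [0.531, -0.241, 0.01], [-0.001, -0.001, -0.6]], [-1, [0.531, -0.241, 0.01], [-0.001, -0.001, -0.6]], [-1, [0.531, -0.241, 0.01], [-0.001, -0.001, -0.6]], [-1, [0.531, -0.241, 0.01], [-0.001, -0.001, -0.6]]], squeeze=10)

```text
time: 1.1
tool_pos: [0.5283, -0.1732, 0.1844]
tool_rot: [3.141, 0.002, 0.89]
contact_force: [0.5, -1.5, -0.2]
opening: 0.0164
```

```bash
python3 g.py 0 0 .14
```

```text
t 1.1 pos [ 0.5283 -0.1732  0.1844] box [-0.0804  0.0143  0.1844] F [ 0.5 -1.5 -0.2]
target [ 0.59   -0.1197  0.14  ] shift [0.0804 0.0142 0.0443] rot [ 0.0001  0.0015 -0.0002]
```

jog_arm(series=[[-1, [0.08, 0.014, 0.02], [0, 0, 0]], [-1, [0.08, 0.014, 0.04], [0, 0, 0]], [-1, [0.08, 0.014, 0.044], [0, 0, 0]], [-1, [0.08, 0.014, 0.044], [0, 0, 0]], [-1, [0.08, 0.014, 0.044], [0, 0, 0]], [-1, [0.08, 0.014, 0.044], [0, 0, 0]]])

```text
time: 1.6
tool_pos: [0.588, -0.123, 0.1415]
tool_rot: [3.14, 0.002, 0.889]
contact_force: [-0.1, -0.3, -0.2]
opening: 0.0004
```

```bash
python3 - <<'E'
from g import *
go(0,0,.085)
from cell import eyes
import cv2,pickle
for n in ["wrist","scene"]:
    d=eyes.read_camera(n); cv2.imwrite(f"pics/{n}1.png",d["img"][:,:,::-1]); pickle.dump(d,open(f"{n}1.pkl","wb"))
E
```

```text
t 1.6 pos [ 0.588  -0.123   0.1415] box [-0.0038 -0.0005  0.1415] F [-0.1 -0.3 -0.2]
target [ 0.59   -0.1197  0.085 ] shift [ 0.0039 -0.0006  0.0565] rot [ 0.0014  0.0015 -0.0014]
```

View pics/wrist1.png

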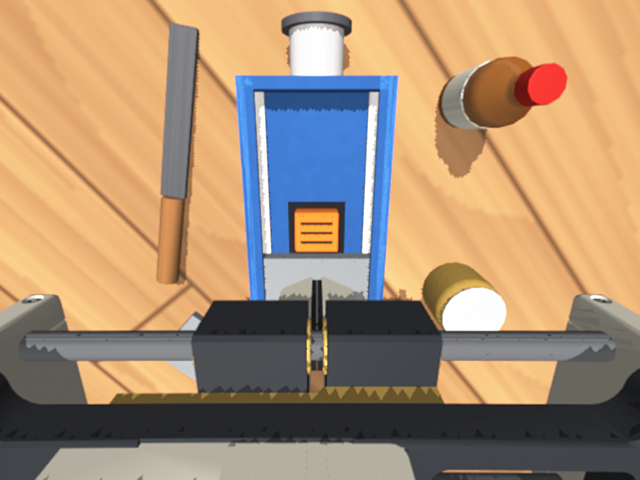

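View pics/scene1.png

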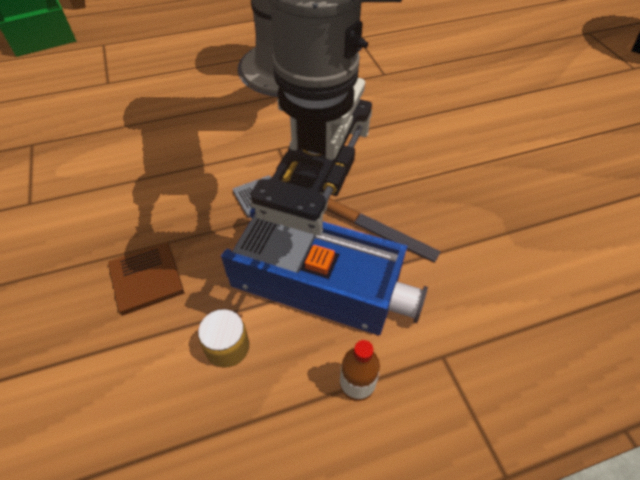

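The wrist view shows the box square to the tool. The tab is at (317,230), and the cover's front edge is just below it at row 255. I'll cross-check the tab position with the wrist depth.

```bash
python3 - <<'E'
from h import *; from g import *
d=pickle.load(open("wrist1.pkl","rb"));s=status.observe()
T=d["tool_from_camera"];P=pts(d)@T[:3,:3].T+T[:3,3]
R=Ro.from_euler('xyz',s["tool_rot"]).as_matrix();print("toolz",s["tool_pos"])
W=P@R.T+s["tool_pos"]; L=B.inv().apply((W-O).reshape(-1,3)).reshape(W.shape)
hsv=cv2.cvtColor(d["img"],cv2.COLOR_RGB2HSV);H,S,V=[hsv[...,i].astype(int) for i in range(3)]
m=(H<22)&(S>150)&(V>150);m[:200]=0;m[260:]=0;m[:,:290]=0;m[:,345:]=0
q=L[m];print("tab box",q.min(0),q.max(0),np.median(q,0))
m=(H>100)&(H<130)&(S>120)&(L[...,2]>.078)&(L[...,2]<.09);q=L[m];print("rails",np.percentile(q,[1,99],axis=0))
for r in (80,90,150,200,250,280): # yaw check
    c=np.where(m[r])[0]
    if len(c): print(r,L[r,c[[0,-1]]].round(4).tolist())
E
```

```text
toolz [ 0.58821834 -0.12328795  0.14205509]
tab box [-0.0159883  -0.01939377  0.05901778] [0.08026266 0.018881   0.33295611] [ 0.00302641 -0.00025037  0.07449669]
rails [[-0.05210834 -0.05512539  0.08089532]
 [ 0.11489414  0.05423792  0.0863026 ]]
80 [[0.1123, 0.0538, 0.0857], [0.1125, -0.0551, 0.084]]
90 [[0.1062, 0.0538, 0.0846], [0.1061, -0.0554, 0.0847]]
150 [[0.0664, 0.054, 0.0845], [0.0662, -0.0555, 0.0849]]
200 [[0.0294, 0.0546, 0.0836], [0.0295, -0.055, 0.0849]]
250 [[-0.0109, 0.054, 0.0843], [-0.0111, -0.0545, 0.0844]]
280 [[-0.0371, 0.0541, 0.0843], [-0.0368, -0.0551, 0.0856]]
```

jog_arm(series=[[-1, [0.006, 0, 0.03], [0, 0, 0]], [-1, [0.006, 0, 0.055], [0, 0, 0]], [-1, [0.006, 0, 0.06], [0, 0, 0]], [-1, [0.006, 0, 0.063], [0, 0, 0]], [-1, [0.006, 0, 0.066], [0, 0, 0]], [-1, [0.006, 0, 0.069], [0, 0, 0]], [-1, [0.006, 0, 0.069], [0, 0, 0]]])

```text
time: 2.28
tool_pos: [0.5927, -0.1176, 0.0725]
tool_rot: [3.139, 0.001, 0.889]
contact_force: [0.3, 0.1, 0.2]
opening: 0.0004
```

```bash
python3 g.py .002 0 .061
```

```text
t 2.2833 pos [ 0.5927 -0.1176  0.0725] box [ 0.0033 -0.0008  0.0725] F [0.3 0.1 0.2]
target [ 0.5913 -0.1181  0.061 ] shift [-0.0013 -0.0008  0.0115] rot [ 0.0022  0.0007 -0.0007]
```

jog_arm(series=[[-1, [-0.001, -0.001, 0.002], [0, 0, 0]], [-1, [-0.001, -0.001, 0.004], [0, 0, 0]], [-1, [-0.001, -0.001, 0.006], [0, 0, 0]], [-1, [-0.001, -0.001, 0.006], [0, 0, 0]]])

```text
time: 2.62
tool_pos: [0.5907, -0.1173, 0.0654]
tool_rot: [3.141, 0.001, 0.89]
contact_force: [-0.0, 0.9, -0.1]
opening: 0.0005
```

```bash
python3 - <<'E'
from g import *
go(0.002,0,.06)
from cell import eyes
import cv2,pickle
for n in ["wrist","scene"]:
    d=eyes.read_camera(n); cv2.imwrite(f"pics/{n}2.png",d["img"][:,:,::-1]); pickle.dump(d,open(f"{n}2.pkl","wb"))
    if n=="scene": cv2.imwrite("pics/scene2c.png",cv2.resize(d["img"][180:350,190:450,::-1],None,fx=3,fy=3))
print(status.observe()["joint_efforts"])
E
```

```text
t 2.6167 pos [ 0.5907 -0.1173  0.0654] box [0.0023 0.001  0.0654] F [-0.   0.9 -0.1]
target [ 0.5913 -0.1181  0.06  ] shift [-0.0003  0.001   0.0054] rot [ 0.0003  0.0014 -0.0003]
[-1.33952644e-02 -5.32008898e+01 -2.16703695e+01  7.08533172e-02
  2.51135396e-03 -3.00531447e-04]
```

View pics/scene2c.png

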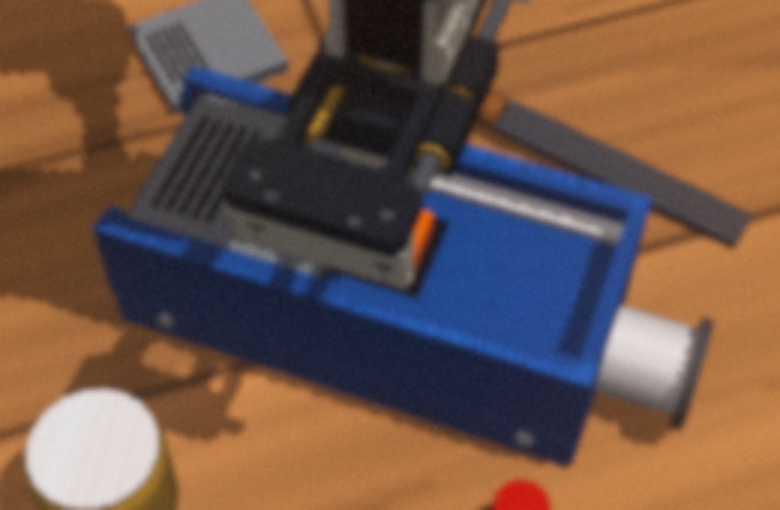

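View pics/wrist2.png

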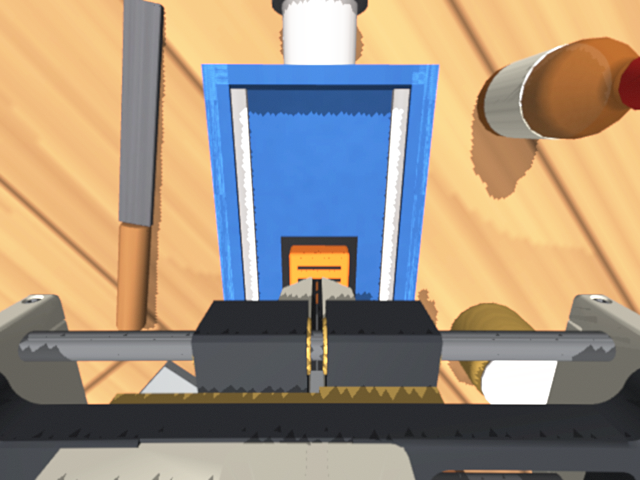

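```bash
cat > tab.py <<'E'
from h import *; from g import *
import sys
def tab(d,s):
    T=d["tool_from_camera"];P=pts(d)@T[:3,:3].T+T[:3,3]
    R=Ro.from_euler('xyz',s["tool_rot"]).as_matrix()
    W=P@R.T+s["tool_pos"]; L=B.inv().apply((W-O).reshape(-1,3)).reshape(W.shape)
    hsv=cv2.cvtColor(d["img"],cv2.COLOR_RGB2HSV);H,S,V=[hsv[...,i].astype(int) for i in range(3)]
    m=(H<22)&(S>150)&(V>150)&(abs(L[...,0])<.03)&(abs(L[...,1])<.016)&(L[...,2]>.05)&(L[...,2]<.085)
    q=L[m];print("tab n",len(q),"x",np.percentile(q[:,0],[2,50,98]).round(4),"z",np.percentile(q[:,2],[5,25,50,75,95]).round(4))
    m=(H>100)&(H<130)&(S>120)&(abs(L[...,1])<.025)&(L[...,0]>.03)&(L[...,0]<.09)
    print("deck z",np.percentile(L[m][:,2],[5,50,95]))
    return L
if __name__=="__main__":
    from cell import eyes
    s=status.observe();d=eyes.read_camera("wrist");tab(d,s)
E
python3 - <<'E'
from tab import *
s=status.observe();L=tab(pickle.load(open("wrist2.pkl","rb")),s)
for r in range(235,310,5): print(r,L[r,305].round(4),L[r,335].round(4))
E
```

```text
tab n 1739 x [0.0005 0.0126 0.0179] z [0.0624 0.0727 0.074  0.0746 0.0753]
deck z [0.05881264 0.05990272 0.06112494]
235 [0.024  0.0085 0.059 ] [ 0.0239 -0.0103  0.0587]
240 [0.0211 0.0085 0.0601] [ 0.0215 -0.0102  0.0612]
245 [0.0177 0.0085 0.06  ] [ 0.018  -0.0103  0.0607]
250 [0.0175 0.0082 0.0684] [ 0.0175 -0.0099  0.0684]
255 [0.0165 0.0081 0.0742] [ 0.0163 -0.0096  0.0737]
260 [0.0132 0.0081 0.0739] [ 0.0133 -0.0097  0.0741]
265 [0.0103 0.0081 0.0747] [ 0.0103 -0.0097  0.0746]
270 [0.0074 0.0081 0.0752] [ 0.007  -0.0097  0.0745]
275 [0.0039 0.0082 0.0749] [ 0.004  -0.0098  0.075 ]
280 [0.0133 0.0072 0.1016] [ 0.0008 -0.0098  0.0752]
285 [0.0138 0.007  0.1083] [ 0.0133 -0.0079  0.1072]
290 [0.0132 0.0069 0.1125] [ 0.0133 -0.0076  0.1127]
295 [0.0134 0.0067 0.1179] [ 0.0134 -0.0073  0.118 ]
300 [0.0386 0.0048 0.1687] [ 0.0389 -0.004   0.1692]
305 [0.0384 0.0048 0.1714] [ 0.0391 -0.0038  0.1725]
```

```bash
python3 - <<'E'
from h import *
d=pickle.load(open("wrist2.pkl","rb"));T=d["tool_from_camera"];P=pts(d)@T[:3,:3].T+T[:3,3]
print(T.round(4))
np.set_printoptions(suppress=True)
for c in (295,305,312,317,322,330,340):
    print(c,[(r,P[r,c].round(4).tolist(),d["img"][r,c].tolist()) for r in range(268,304,4)])
cv2.imwrite("pics/w2c.png",cv2.resize(d["img"][225:345,220:420,::-1],None,fx=4,fy=4,interpolation=cv2.INTER_CUBIC))
E
```

```text
[[ 9.000e-04 -9.517e-01 -3.071e-01  8.400e-02]
 [ 1.000e+00  7.000e-04  9.000e-04 -6.000e-04]
 [-6.000e-04 -3.071e-01  9.517e-01 -1.910e-01]
 [ 0.000e+00  0.000e+00  0.000e+00  1.000e+00]]
295 [(268, [0.006, -0.0132, -0.0091], [255, 199, 74]), (272, [0.0033, -0.0133, -0.0088], [255, 197, 74]), (276, [0.0005, -0.0134, -0.0084], [255, 197, 74]), (280, [-0.0016, -0.0133, -0.0095], [255, 200, 72]), (284, [0.0105, -0.0113, -0.0399], [205, 188, 172]), (288, [0.0112, -0.0109, -0.0458], [194, 188, 173]), (292, [0.0114, -0.0106, -0.0503], [194, 189, 173]), (296, [0.0106, -0.0105, -0.0527], [141, 137, 126]), (300, [0.0364, -0.0069, -0.1037], [80, 78, 74])]
305 [(268, [0.006, -0.0073, -0.009], [85, 63, 58]), (272, [0.0033, -0.0073, -0.0088], [255, 195, 72]), (276, [0.0004, -0.0074, -0.0081], [255, 195, 70]), (280, [0.0109, -0.0064, -0.036], [187, 185, 173]), (284, [0.0111, -0.0062, -0.0412], [193, 187, 172]), (288, [0.0115, -0.006, -0.0463], [194, 188, 173]), (292, [0.0108, -0.0059, -0.049], [192, 186, 172]), (296, [0.0109, -0.0058, -0.0534], [125, 122, 112]), (300, [0.0361, -0.0039, -0.1031], 
[... 1579 characters left out ...]
4, [0.011, 0.0063, -0.0408], [194, 188, 172]), (288, [0.0112, 0.0061, -0.0458], [194, 188, 173]), (292, [0.0111, 0.0059, -0.0496], [194, 188, 172]), (296, [0.011, 0.0058, -0.0535], [170, 165, 152]), (300, [0.0366, 0.0034, -0.1042], [80, 78, 76])]
340 [(268, [0.0063, 0.0135, -0.0096], [149, 86, 55]), (272, [0.0034, 0.0136, -0.009], [255, 193, 70]), (276, [0.0008, 0.0137, -0.009], [255, 192, 70]), (280, [-0.0014, 0.0136, -0.0099], [189, 101, 56]), (284, [0.0103, 0.0114, -0.0395], [235, 191, 156]), (288, [0.0109, 0.011, -0.0452], [195, 189, 173]), (292, [0.0107, 0.0107, -0.0489], [194, 189, 174]), (296, [0.0115, 0.0103, -0.0543], [128, 124, 115]), (300, [0.0363, 0.0064, -0.1036], [79, 78, 75])]
```

View pics/w2c.png

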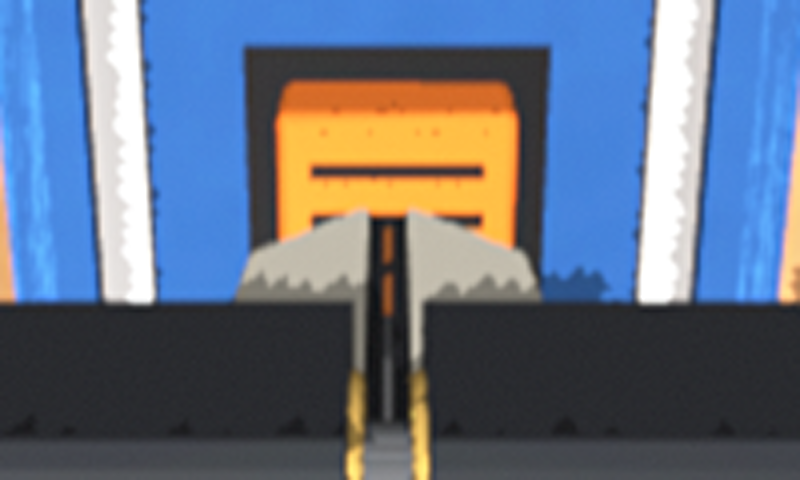

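```bash
python3 - <<'E'
from h import *; from g import *
np.set_printoptions(suppress=True)
d=pickle.load(open("scene2.pkl","rb"));d0=pickle.load(open("scene0.pkl","rb"))
W=world(d);s=status.observe();R=Ro.from_euler('xyz',s["tool_rot"]).as_matrix()
ch=(d["range_z"]>0)&(d0["range_z"]-d["range_z"]>.015)
P=(W-s["tool_pos"])@R
m=ch&(abs(P[...,0])<.12)&(abs(P[...,1])<.12)&(P[...,2]>-.15)
q=P[m];print(len(q),q.min(0),q.max(0))
for lo in np.arange(-.15,.02,.01):
    k=q[(q[:,2]>=lo)&(q[:,2]<lo+.01)]
    if len(k): print(round(lo,3),len(k),np.percentile(k,[2,98],axis=0).round(3).tolist())
v=np.zeros(m.shape,np.uint8);v[m]=255
z=np.clip((P[...,2]+.15)/.17*255,0,255).astype(np.uint8);z[~m]=0
cv2.imwrite("pics/s2z.png",cv2.resize(cv2.applyColorMap(z,cv2.COLORMAP_JET)[150:350,190:450],None,fx=3,fy=3,interpolation=0))
dw=pickle.load(open("wrist2.pkl","rb"));print(dw["camera_matrix"],dw["k1"])
E
```

```text
5153 [-0.0384755  -0.09631321 -0.14998305] [ 0.03582104  0.09457738 -0.06425218]
-0.15 2378 [[-0.034, -0.085, -0.148], [0.034, 0.093, -0.14]]
-0.14 679 [[-0.032, -0.074, -0.14], [0.035, 0.094, -0.131]]
-0.13 980 [[-0.036, -0.08, -0.129], [0.035, 0.092, -0.121]]
-0.12 622 [[-0.031, -0.081, -0.12], [0.035, 0.086, -0.11]]
-0.11 443 [[-0.035, -0.081, -0.11], [0.035, 0.086, -0.101]]
-0.1 40 [[-0.015, 0.003, -0.1], [0.028, 0.085, -0.096]]
-0.09 2 [[-0.008, 0.018, -0.081], [-0.004, 0.018, -0.081]]
-0.08 3 [[0.009, 0.008, -0.073], [0.01, 0.012, -0.071]]
-0.07 6 [[0.009, 0.003, -0.069], [0.009, 0.011, -0.064]]
[[331.24780227   0.         316.49554863]
 [  0.         331.24780227 237.12268016]
 [  0.           0.           1.        ]] 0.010282681161169484
```

View pics/s2z.png

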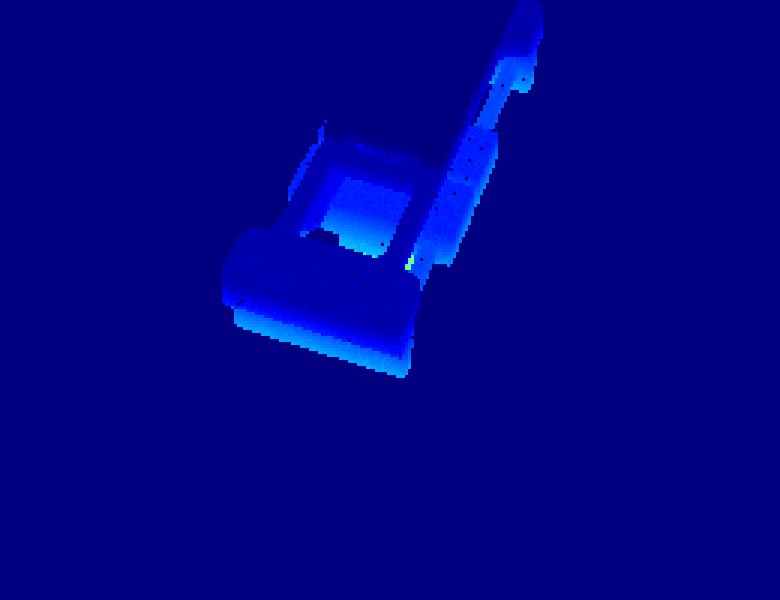

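Two checks disagree with the reported TCP. With it at z=0.065 there is no contact force and the tab is still proud (top at 0.075). The wrist view puts the real fingertips, and the scene view the gripper body, about 33 mm higher than reported. I'll treat true tip z as reported z + 0.033, and find the contact by force in small steps.

jog_arm(series=[[-1, [0, 0.001, 0.008], [0, 0, 0]], [-1, [0, 0.001, 0.015], [0, 0, 0]], [-1, [0, 0.001, 0.018], [0, 0, 0]], [-1, [0, 0.001, 0.018], [0, 0, 0]]])

```text
time: 3.05
tool_pos: [0.5907, -0.1177, 0.0461]
tool_rot: [-3.14, 0.002, 0.89]
contact_force: [-0.2, -0.0, -0.0]
opening: 0.0006
```

```bash
python3 g.py .002 0 .043; python3 tab.py
```

```text
t 3.05 pos [ 0.5907 -0.1177  0.0461] box [0.002  0.0007 0.0461] F [-0.2 -0.  -0. ]
target [ 0.5913 -0.1181  0.043 ] shift [0.     0.0007 0.0031] rot [-0.0017  0.0022 -0.0003]
tab n 1430 x [0.0084 0.0162 0.0179] z [0.0611 0.0685 0.0733 0.0741 0.0748]
deck z [0.05859171 0.05968058 0.06084813]
```

jog_arm(series=[[-1, [0, 0.001, 0.002], [0, 0, 0]], [-1, [0, 0.001, 0.004], [0, 0, 0]], [-1, [0, 0.001, 0.006], [0, 0, 0]], [-1, [0, 0.001, 0.006], [0, 0, 0]]])

```text
time: 3.43
tool_pos: [0.5924, -0.1187, 0.0415]
tool_rot: [3.141, 0.001, 0.89]
contact_force: [-0.1, -0.6, -0.2]
opening: 0.0007
```

```bash
python3 g.py .002 0 .036; python3 tab.py
```

```text
t 3.4333 pos [ 0.5924 -0.1187  0.0415] box [ 0.0023 -0.0013  0.0415] F [-0.1 -0.6 -0.2]
target [ 0.5913 -0.1181  0.036 ] shift [-0.0003 -0.0013  0.0055] rot [ 0.0008  0.0013 -0.0004]
tab n 1255 x [0.0103 0.0169 0.0178] z [0.0614 0.0675 0.0729 0.074  0.0747]
deck z [0.05864964 0.05968158 0.06087849]
```

jog_arm(series=[[-1, [0, -0.001, 0.002], [0, 0, 0]], [-1, [0, -0.001, 0.003], [0, 0, 0]], [-1, [0, -0.001, 0.003], [0, 0, 0]]])

```text
time: 3.73
tool_pos: [0.5923, -0.1185, 0.0392]
tool_rot: [3.139, 0.001, 0.89]
contact_force: [2.0, -1.2, 3.6]
opening: 0.0009
```

```bash
python3 - <<'E'
from tab import *
from cell import eyes
s=status.observe();d=eyes.read_camera("wrist");tab(d,s)
print(s["tool_pos"],s["contact_force"])
cv2.imwrite("pics/w3.png",d["img"][:,:,::-1])
E
```

```text
tab n 1196 x [0.0105 0.0168 0.0179] z [0.0605 0.0659 0.0709 0.0718 0.0725]
deck z [0.05862814 0.05969592 0.06088105]
[ 0.59230539 -0.1184599   0.03915496] [ 1.99829326 -1.2027442   3.57365201]
```

View pics/w3.png

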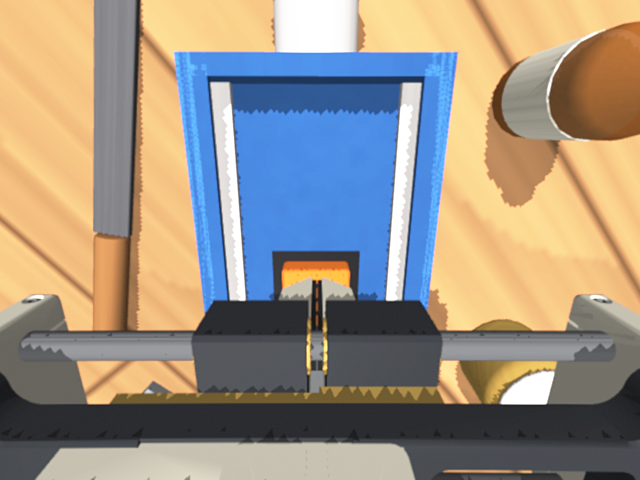

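Contact made: force z is 3.6 N, and the tab top has dropped to about 0.0715 at reported z 0.039, so the offset is about 32.5 mm. I'll press on in 2 mm rows towards the stop at reported z ≈ 0.028.

jog_arm(series=[[-1, [0, 0, 0.002], [0, 0, 0]], [-1, [0, 0, 0.004], [0, 0, 0]], [-1, [0, 0, 0.006], [0, 0, 0]], [-1, [0, 0, 0.008], [0, 0, 0]], [-1, [0, 0, 0.01], [0, 0, 0]], [-1, [0, 0, 0.01], [0, 0, 0]]])

```text
time: 4.28
tool_pos: [0.5913, -0.1178, 0.0281]
tool_rot: [-3.141, 0.001, 0.89]
contact_force: [-0.4, -0.1, 2.4]
opening: 0.0005
```

```bash
python3 g.py .002 0 .028; python3 tab.py
```

```text
t 4.2833 pos [ 0.5913 -0.1178  0.0281] box [0.0023 0.0002 0.0281] F [-0.4 -0.1  2.4]
target [ 0.5913 -0.1181  0.028 ] shift [-0.0003  0.0002  0.0001] rot [-0.0003  0.0014 -0.0004]
tab n 602 x [0.0099 0.0147 0.0174] z [0.0596 0.0602 0.0606 0.061  0.0617]
deck z [0.05860466 0.059655   0.0608571 ]
```

Tab top is at about 0.0606, close to the stop. I'll press further until the force rises clearly.

jog_arm(series=[[-1, [0, 0, 0.001], [0, 0, 0]], [-1, [0, 0, 0.002], [0, 0, 0]], [-1, [0, 0, 0.002], [0, 0, 0]]])

```text
time: 4.58
tool_pos: [0.5911, -0.1177, 0.0277]
tool_rot: [-3.141, 0.001, 0.89]
contact_force: [-3.3, 0.8, 12.5]
opening: 0.0004
```

```bash
python3 tab.py
```

```text
tab n 546 x [0.0095 0.0144 0.0169] z [0.0595 0.06   0.0604 0.0609 0.0615]
deck z [0.05859371 0.05964479 0.0608229 ]
```

The force is 12.5 N and the reported z didn't drop further, so the tab is on its stop. Next I'll lift clear and move behind the cover.

jog_arm(series=[[-1, [0, 0, -0.03], [0, 0, 0]], [-1, [0, 0, -0.062], [0, 0, 0]], [-1, [-0.03, 0, -0.067], [0, 0, 0]], [-1, [-0.07, 0, -0.067], [0, 0, 0]], [-1, [-0.11, 0, -0.067], [0, 0, 0]], [-1, [-0.15, 0, -0.067], [0, 0, 0]], [-1, [-0.155, 0, -0.067], [0, 0, 0]], [-1, [-0.155, 0, -0.067], [0, 0, 0]], [-1, [-0.155, 0, -0.067], [0, 0, 0]]])

```text
time: 5.38
tool_pos: [0.4936, -0.2378, 0.0933]
tool_rot: [-3.14, 0.001, 0.889]
contact_force: [0.6, 0.4, -0.2]
opening: 0.0001
```

```bash
python3 - <<'E'
from tab import *
from cell import eyes
go(-.152,0,.037)
s=status.observe();d=eyes.read_camera("wrist");L=tab(d,s)
cv2.imwrite("pics/w4.png",d["img"][:,:,::-1])
hsv=cv2.cvtColor(d["img"],cv2.COLOR_RGB2HSV);H,S,V=[hsv[...,i].astype(int) for i in range(3)]
m=(S<60)&(V>70)&(L[...,2]>.074)&(L[...,2]<.083)&(abs(L[...,1])<.05)&(L[...,0]<0)
print("cover",np.percentile(L[m],[1,50,99],axis=0))
E
```

```text
t 5.3833 pos [ 0.4936 -0.2378  0.0933] box [-0.1524  0.0006  0.0933] F [ 0.6  0.4 -0.2]
target [ 0.4943 -0.2378  0.037 ] shift [0.0005 0.0007 0.0563] rot [-0.0013  0.0009 -0.0015]
tab n 1625 x [-0.015  -0.0063  0.0023] z [0.0594 0.0601 0.0607 0.0612 0.0619]Traceback (most recent call last):
  File "<stdin>", line 4, in <module>
  File "tab.py", line 11, in tab
    print("deck z",np.percentile(L[m][:,2],[5,50,95]))
                   ~~~~~~~~~~~~~^^^^^^^^^^^^^^^^^^^^^
    return _quantile_unchecked(
        a, q, axis, out, overwrite_input, method, keepdims, weights)
    return _ureduce(a,
                    func=_quantile_ureduce_func,
    ...<5 lines>...
                    overwrite_input=overwrite_input,
                    method=method)
    r = func(a, **kwargs)
    result = _quantile(arr,
                       quantiles=q,
    ...<2 lines>...
                       out=out,
                       weights=wgt)
    slices_having_nans = np.isnan(arr[-1, ...])
                                  ~~~^^^^^^^^^
IndexError: index -1 is out of bounds for axis 0 with size 0
```

With the fingers away, the tab stays at 0.0607, which matches the 0.061 stop. Now down behind the cover.

jog_arm(series=[[-1, [0, 0.001, 0.03], [0, 0, 0]], [-1, [0, 0.001, 0.052], [0, 0, 0]], [-1, [0, 0.001, 0.056], [0, 0, 0]], [-1, [0, 0.001, 0.056], [0, 0, 0]], [-1, [0, 0.001, 0.056], [0, 0, 0]]])

```text
time: 5.85
tool_pos: [0.4957, -0.2384, 0.0383]
tool_rot: [3.141, 0.001, 0.891]
contact_force: [-0.4, 0.1, 0.4]
opening: 0.0005
```

```bash
python3 - <<'E'
from tab import *
from cell import eyes
go(-.13,0,.037)
d=eyes.read_camera("scene");cv2.imwrite("pics/s4.png",cv2.resize(d["img"][170:340,170:430,::-1],None,fx=3,fy=3))
d=eyes.read_camera("wrist");cv2.imwrite("pics/w4.png",d["img"][:,:,::-1])
E
```

```text
t 5.85 pos [ 0.4957 -0.2384  0.0383] box [-0.1516 -0.0014  0.0383] F [-0.4  0.1  0.4]
target [ 0.5082 -0.2207  0.037 ] shift [ 0.0216 -0.0014  0.0013] rot [0.0009 0.0012 0.0012]
```

View pics/s4.png

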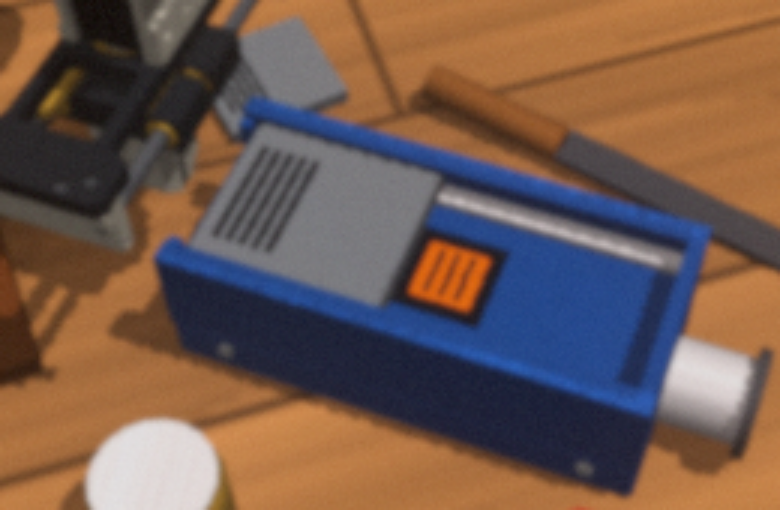

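View pics/w4.png

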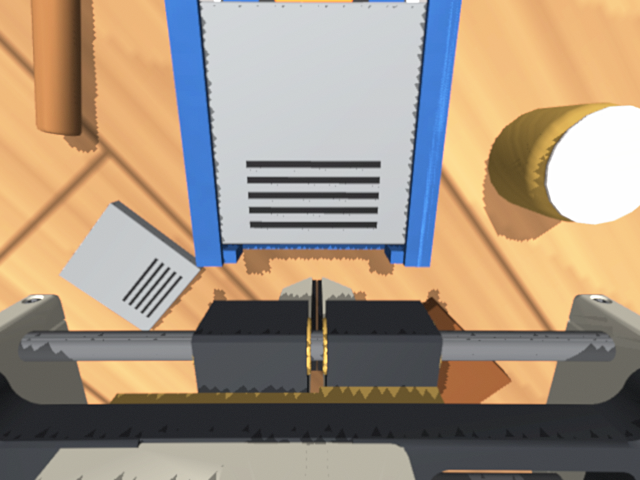

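The wrist view shows the fingertips at (317,285), centred behind the gap between the corner stops at (230,255) and (400,255). The scene view shows the tab flush in front of the cover. Starting the push slowly.

jog_arm(series=[[-1, [0.012, -0.001, 0.001], [0, 0, 0]], [-1, [0.02, -0.001, 0.001], [0, 0, 0]], [-1, [0.028, -0.001, 0.001], [0, 0, 0]], [-1, [0.036, -0.001, 0.001], [0, 0, 0]], [-1, [0.044, -0.001, 0.001], [0, 0, 0]], [-1, [0.052, -0.001, 0.001], [0, 0, 0]]])

```text
time: 6.45
tool_pos: [0.5274, -0.1975, 0.037]
tool_rot: [3.14, 0.001, 0.89]
contact_force: [-0.5, -1.9, 2.2]
opening: 0.001
```

```bash
python3 - <<'E'
from g import *
from cell import eyes
import cv2
go(-.0085,0,.037)
d=eyes.read_camera("scene");cv2.imwrite("pics/s5.png",cv2.resize(d["img"][170:340,170:430,::-1],None,fx=3,fy=3))
d=eyes.read_camera("wrist");cv2.imwrite("pics/w5.png",d["img"][:,:,::-1])
E
```

```text
t 6.45 pos [ 0.5274 -0.1975  0.037 ] box [-0.0998 -0.0003  0.037 ] F [-0.5 -1.9  2.2]
target [ 0.5847 -0.1263  0.037 ] shift [ 0.0913 -0.0003 -0.0001] rot [0.0012 0.0014 0.    ]
```

View pics/s5.png

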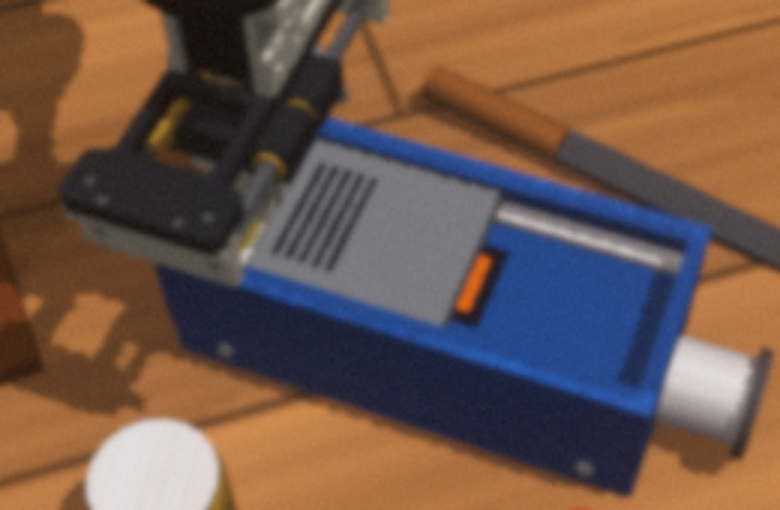

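View pics/w5.png

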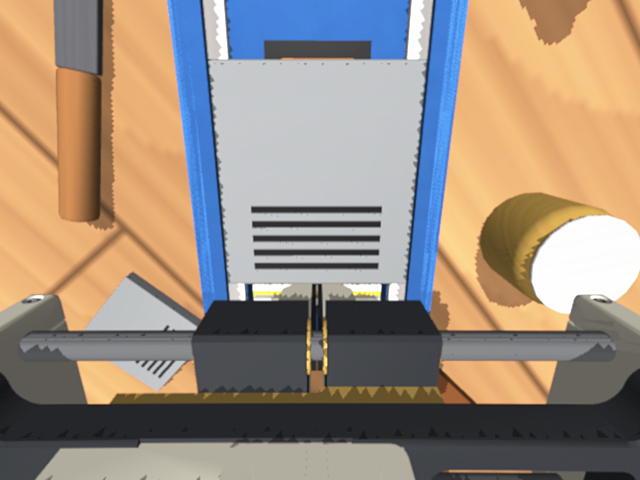

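The cover is sliding straight over the flush tab, and yellow filter is appearing behind it. The push force is about 2 N, so I'll continue.

jog_arm(series=[[-1, [0.01, 0, 0], [0, 0, 0]], [-1, [0.021, 0, 0], [0, 0, 0]], [-1, [0.032, 0, 0], [0, 0, 0]], [-1, [0.043, 0, 0], [0, 0, 0]], [-1, [0.054, 0, 0], [0, 0, 0]], [-1, [0.065, 0, 0], [0, 0, 0]], [-1, [0.074, 0, 0], [0, 0, 0]], [-1, [0.081, 0, 0], [0, 0, 0]], [-1, [0.086, 0, 0], [0, 0, 0]], [-1, [0.09, 0, 0], [0, 0, 0]], [-1, [0.09, 0, 0], [0, 0, 0]]])

```text
time: 7.47
tool_pos: [0.584, -0.1275, 0.0367]
tool_rot: [3.141, 0.001, 0.89]
contact_force: [0.3, 0.6, 0.6]
opening: 0.0005
```

```bash
python3 - <<'E'
from g import *
from cell import eyes
import cv2
go(-.0085,0,.037)
d=eyes.read_camera("scene");cv2.imwrite("pics/s6.png",cv2.resize(d["img"][170:340,170:430,::-1],None,fx=3,fy=3))
E
```

```text
t 7.4667 pos [ 0.584  -0.1275  0.0367] box [-0.0099 -0.0002  0.0367] F [0.3 0.6 0.6]
target [ 0.5847 -0.1263  0.037 ] shift [ 0.0014 -0.0002 -0.0003] rot [0.001  0.0008 0.0001]
```

View pics/s6.png

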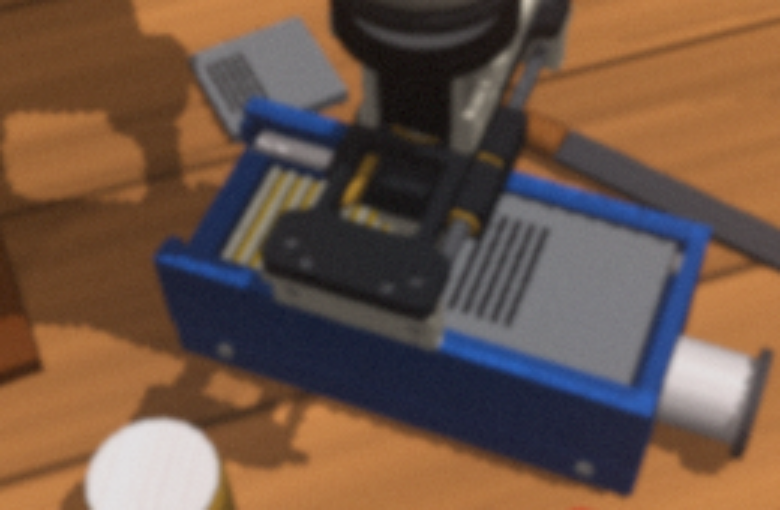

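The cover is near the end stop. I'll back off, lift away and check.

jog_arm(series=[[-1, [-0.008, 0, 0], [0, 0, 0]], [-1, [-0.012, 0, -0.01], [0, 0, 0]], [-1, [-0.012, 0, -0.05], [0, 0, 0]], [-1, [-0.012, 0, -0.09], [0, 0, 0]], [-1, [-0.05, 0, -0.12], [0, 0, 0]], [-1, [-0.09, 0, -0.13], [0, 0, 0]], [-1, [-0.13, 0, -0.13], [0, 0, 0]], [-1, [-0.16, 0, -0.13], [0, 0, 0]], [-1, [-0.16, 0, -0.13], [0, 0, 0]], [-1, [-0.16, 0, -0.13], [0, 0, 0]]])

```text
time: 8.35
tool_pos: [0.4812, -0.2543, 0.168]
tool_rot: [3.14, 0.001, 0.885]
contact_force: [0.0, 0.7, 0.1]
opening: 0.0005
```

```bash
python3 - <<'E'
from g import *; from h import *
from cell import eyes
go(-.0085,0,.037)
d0=pickle.load(open("scene0.pkl","rb"))
d=eyes.read_camera("scene");cv2.imwrite("pics/s7.png",cv2.resize(d["img"][150:410,100:450,::-1],None,fx=2.2,fy=2.2))
W=world(d);L=B.inv().apply((W-O).reshape(-1,3)).reshape(W.shape)
hsv=cv2.cvtColor(d["img"],cv2.COLOR_RGB2HSV);H,S,V=[hsv[...,i].astype(int) for i in range(3)]
m=(S<50)&(V>60)&(L[...,2]>.074)&(L[...,2]<.084)&(abs(L[...,1])<.042)&(L[...,0]<.11)&(L[...,0]>-.03)
print("cover",np.percentile(L[m],[1,50,99],axis=0).round(4))
m=(H<16)&(S>180)&(V>120)&(abs(L[...,0])<.03)&(abs(L[...,1])<.025)&(L[...,2]>.05)
print("tab",m.sum(),np.percentile(L[m],[5,50,95],axis=0).round(4))
for nm in ("cap","lid"):
    r=[]
    for dd in (d0,d):
        w=world(dd);h=cv2.cvtColor(dd["img"],cv2.COLOR_RGB2HSV).astype(int);S_,V_=h[...,1],h[...,2]
        mm=(S_>200)&(w[...,2]>.1)&(np.hypot(w[...,0]-.76,w[...,1]+.123)<.03) if nm=="cap" else (S_<40)&(V_>150)&(w[...,2]>.054)&(w[...,2]<.066)&(np.hypot(w[...,0]-.65,w[...,1]+.28)<.05)
        r.append((int(mm.sum()),w[mm].mean(0).round(4).tolist()))
    print(nm,r)
E
```

```text
t 8.35 pos [ 0.4812 -0.2543  0.168 ] box [-0.173  -0.0002  0.168 ] F [0.  0.7 0.1]
target [ 0.5847 -0.1263  0.037 ] shift [ 0.1647 -0.0012  0.1308] rot [ 0.0019  0.0012 -0.0049]
cover [[ 0.0022 -0.0376  0.0776]
 [ 0.0519 -0.0001  0.0798]
 [ 0.0993  0.0411  0.082 ]]
tab 138 [[-0.0164 -0.0148  0.0605]
 [-0.0119 -0.0001  0.062 ]
 [-0.0058  0.0162  0.0635]]
cap [(352, [0.7624, -0.1245, 0.1186]), (346, [0.7625, -0.1245, 0.1185])]
lid [(1335, [0.6503, -0.28, 0.0608]), (1338, [0.6504, -0.28, 0.0608])]
```

View pics/s7.png

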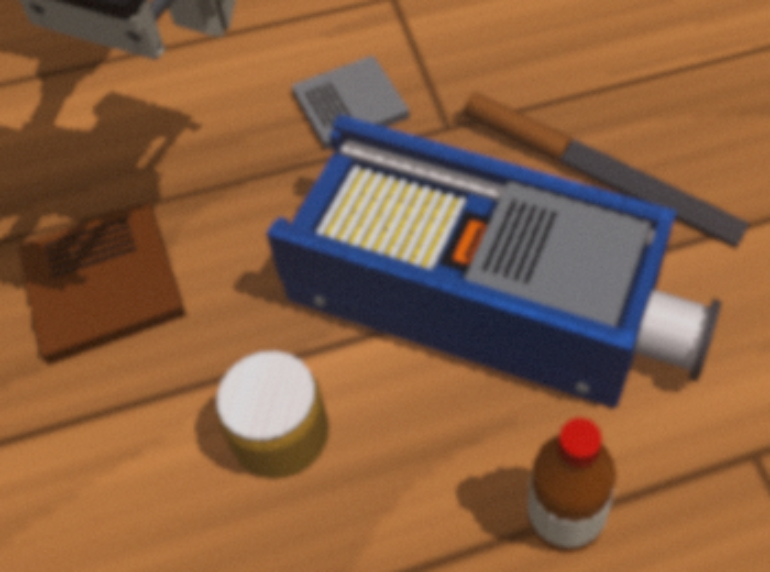

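The filter is fully exposed and the cover is centred near box x +51, still flat in its rails. The tab is down and the bystanders haven't moved. Handing in.

```bash
python3 -c "
from cell import job,status
s=status.observe();print(s['time'],s['contact_force'],abs(s['qvel']).max())
print(job.hand_in())"
```

```text
8.4 [-0.10126424  0.64560083 -0.11249911] 0.04128974127331454
the job is handed in; nothing more can be done
None
```

The box is open, and I handed the job in at about 8.4 s. I pressed the orange tab to its stop, then pushed the grey cover from behind along its rails, over the tab, until the filter was fully uncovered.

**Last checks:**
- **Cover:** its centre is at about box x +51 mm (it needs to be beyond +25). It lies flat, with its top at about 80 mm, and is still in its rails.
- **Tab:** it measured 60.7 mm once the fingers had moved away and about 62 mm at the end, against 61 mm when fully in. The press force had risen to 12.5 N at the stop.
- **Bottle and tin:** both are unchanged to within 0.1 mm.
- **File:** it looks unmoved in the picture, but I did not measure it.
- **Robot:** it is well clear of the box, and the force reading is just noise.

**One disagreement:** the real fingertips sit about 33 mm short of the reported TCP. I first noticed it when there was no contact force at a reported height where the tab should already have been pressed. The wrist and scene cameras confirmed it, so I found the tab by force and corrected the later heights.

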